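# Open the label printer for a new roll

## Task

The label printer has run out and must be opened for a new roll. Press the ribbed pad on its cover down once with a fingertip and take the finger away, see that the cover springs ajar and stays ajar by itself for a good second, then push it gently up and back with the fingers until it rests wide open on its own. Do not push the sprung cover down again, do not lift or shove the printer, and leave the new roll and the other things beside it alone.

Things in the scene. Friction and masses are not known exactly. Their poses are not given: they have to be found in the camera images.
- printer: desktop label printer, light grey and dark grey, 190 deep (x) x 170 wide (y) x 120 high mm, about 2.4 kg, standing loose on rubber feet; origin at the centre of its underside, z up, its front (label slot, small round button, amber lamp) looks to its -x. The hinged top cover, 150 mm wide, lies between two fixed side cheeks that are 116 mm high.
- cover (a joint): angle of the printer's top cover about its level hinge, rad: 0 shut on its push-push catch; -0.045 pressed to the stop; about 0.6 ajar, where it rests on its spring; pushed back down from there to the stop it latches again. Above 0.6 it swings freely (under 2 N at the front edge), drops back to 0.6 if let go below about 1.45, and beyond that falls open to its stop at 1.85.
- cover_pad (a point): middle of the top of the ribbed dark press pad, 24 (x) x 44 (y) mm, near the cover's front edge; moves with the cover; shut: 121 mm above the table, 132 mm in front of the hinge. It goes down 6 mm to a hard stop at about 4 N; when let go the spring throws the cover ajar in 0.5 s and its front edge rises by about 90 mm.
- cover_lip (a point): middle of the front edge of the finger lip, 60 mm wide and 5 mm thick, that sticks out 6 mm at the bottom of the cover's 22 mm high front wall; moves with the cover on a circle of 157 mm round the hinge; shut: 95 mm above the table.
- cover_hinge (a point): point on the hinge axis of the cover, at its middle; 68 mm behind the printer's origin and 98 mm above the table. It turns with the cover.
- label_roll_center (a point): new roll of white labels, 80 mm diameter, 56 mm high, standing on its end beside the printer, loose; this is its centre. Leave it.
- bottle_center (a point): blue bottle with a label and a black cap, 74 mm diameter, 213 mm high, loose; this point is half-way up. Leave it.
- marker: white marker pen with red cap, 144 mm long, 15 mm thick, lying loose along its own y; origin at the middle of its underside. Leave it.
- cap: loose black bottle cap, 33 mm diameter, 26 mm high, behind the printer; origin at the centre of its underside. Leave it.

How it is judged (in metres and radians):
On the way, in this order (a step that is already met when the one before it is completed fails the run):
1. a finger presses the cover's pad down (value of joint cover below -0.012 rad and contact force between the fingers and printer above 0.5 N).
2. the cover has sprung ajar and stands there untouched for 0.8 s (value of joint cover between 0.5 and 0.7 rad and contact force between each of the fingers, the arm and printer below 0.05 N), for 0.8 s.
At the end, for the whole second after the job is handed in: The cover rests wide open (beyond 1.65 rad, still), the printer stands upright within 30 mm of where it was, and the roll, bottle, marker and cap are within 20 mm of where they were (value of joint cover above 1.65 rad and velocity of joint cover between -0.1 and 0.1 rad/s and distance of printer from where it was at the start of the episode below 0.03 m and angle between printer's own z axis and vertical below 0.05 rad and distance of each of label_roll_center, bottle_center, marker, cap from where it was at the start of the episode below 0.02 m); the robot touches nothing.
It fails at once if the sprung cover is pushed back down (value of joint cover between 0.1 and 0.45 rad and velocity of joint cover below -0.15 rad/s and contact force between any of the fingers, the arm and printer above 0.3 N).
It fails at once if the printer is lifted, tipped, or shoved more than 30 mm (height (world z) of printer above 0.012 m or angle between printer's own z axis and vertical above 0.1 rad or distance of printer from where it was at the start of the episode above 0.03 m).
It fails at once if the printer is pressed or pushed with more than 45 N (contact force between any of the fingers, the arm and printer above 45 N).
It fails at once if the roll, bottle, marker or cap is moved more than 20 mm (distance of any of label_roll_center, bottle_center, marker, cap from where it was at the start of the episode above 0.02 m).
It also fails if it takes over 42 s, if anything falls off the work surface, if the arm or the gripper's body presses on something with over 40 N, if the wrist force passes 120 N, or if a joint passes its speed limit or range.

## Robot

A 6-joint arm with a two-finger parallel gripper is mounted at the origin on a cart in front of the work surface, level with it; the furniture and walls round the work are solid. World frame = base frame: x ahead of the robot, y to its left, z up, the work surface at z = 0. Lengths are in m, angles in degrees, forces in N, time in s.
With the tool pointing down it reaches from about 0.35 to 0.875 m from the base axis. Payload 4.2 kg.
Tool frame: the origin (TCP) lies on the centre line of the jaws, within the pads' length; the fingertips stand 25 mm ahead of it and the grasp point (between the pads) lies 6 mm ahead of it; z points along the fingers, y is the line along which they close (so a half turn about z gives the same grasp; the last joint's range is limited). The gripper opens to 87 mm and grips with 3 to 60 N. Pads are 19 mm wide; open, the fingers measure 117 mm over their backs; the gripper's body (75 mm by 190 mm) begins 51 mm behind the grasp point.
Start: joints at [-60.183, 22.042, 0.453, 0, -68.411, -14.817], TCP at [0.162, -0.604, 0.248] pointing down, gripper open.
Joint ranges: [-179.83, 179.83], [-69.29, 118.12], [-61.27, 80.66], [-181.25, 117.63], [-171.15, -9.14], [-177.46, 177.46]. Speed limits (degrees/s): [159.86, 159.86, 180, 180, 180, 180].

## Interface

Orientations are given as a 3x3 rotation matrix whose columns are the frame's x, y, z axes.
In Python, from station import r gives the robot as it stands.
- The arm moves only by the tool move_arm, never from a script. Its argument "series" is a list of rows, each an object with "grip": the opening, from 0 (shut) to 1 (fully open); "xyz": the shift along the tool's x, y, z in mm, a list of three; "angular": the turn, a rotation vector about the tool's x, y, z in rad, a list of three. A call has 1 to 10 rows; each row is the pose to reach, as a shift and turn from the pose commanded when the call began, along the tool's axes at that moment; what a row does not reach only later rows make up. A row lasts 1/10 s, in which the tool goes at most 50 mm and 8.59 degrees, less where a joint would pass 70% of its speed; a pose out of reach is approached as far as the arm can. A call with a gripper value outside its range is refused whole. The fingers move at their own pace and stop on an object; the grip force is fixed at half the most. Time passes only in rows, so rows that repeat a pose let the fingers close. It gives the time, the measured TCP pose, the force, the opening and the grip force at its end, in the units of the state.
- r.sense(): the state, without advancing time (a new reading comes with each control period).
- r.capture(name): name is "scene" or "top"; returns a dict with "img" (480x640x3 uint8, red, green, blue), "camera_matrix" (3x3 intrinsics, pixels), "rvec" (rotation vector, rad) and "tvec" (3), from world to camera coordinates, as OpenCV has them. Camera axes: x right, y down, z forward; pixel columns grow to the right and rows downward; lengths in m; the calibration is good to about 2 mm. A picture is of the moment at which its call begins. There is no depth.
- r.finish_job(): hands the job in; it is judged then, once.
The state is a dict: "time_s": time; "joints": joint angles; "joint_velocities": joint speeds; "effort": joint torques, N m; "tcp_pos": TCP position; "ee_rot": TCP orientation; "wrist_force": force on the tool from outside, world axes, zero at the start; "moment": the same for the moment, N m; "gripper_width": opening from 0.0 (shut) to 1.0 (fully open); "gripper_force": force on a finger pad.
Only numpy, scipy, OpenCV 4.12 (cv2) and the standard library are available. Lean on these libraries where they do the work, as an engineer would, in place of code of your own. Each camera call takes 0.05 s, during which the arm holds its last target. There are 200 camera calls.

## Working session

There is one attempt and no reset: what is moved stays moved. The work goes in short steps, Python scripts to look and compute and a tool call to move; the robot and the scene stay as the last step left them, time stands still between calls to the robot, and variables do not carry over. Pictures are saved under pics/ and viewed, at most 10 in all, crops included, and the job is handed in when it is done.

Besides the shell and the picture viewer there is one more tool, called in YAML: its name, and indented under it one key for each argument. move_arm: Moves the arm, as the interface text tells. Its arguments: {"type":"object","properties":{"series":{"type":"array"}},"required":["series"]}

```bash
mkdir -p pics; cat > h.py <<'E'
from station import r
import numpy as np, cv2
def cap(n,f):
    c=r.capture(n); cv2.imwrite('pics/'+f,c['img'][:,:,::-1]); np.savez('pics/'+f+'.npz',**c); return c
def ray(c,uv,z):
    "pixel -> world point at height z"
    R=cv2.Rodrigues(np.array(c['rvec'],float))[0]; t=np.array(c['tvec'],float).ravel()
    o=-R.T@t; d=R.T@np.linalg.inv(c['camera_matrix'])@np.array([*uv,1.]); return o+d*(z-o[2])/d[2]
def proj(c,P):
    return cv2.projectPoints(np.array(P,float).reshape(-1,3),np.array(c['rvec'],float),np.array(c['tvec'],float),np.array(c['camera_matrix'],float),None)[0][:,0]
E
python3 - <<'E'
from h import *
for n in('scene','top'):
    c=cap(n,n+'0.png'); R=cv2.Rodrigues(np.array(c['rvec'],float))[0]; print(n,-R.T@np.array(c['tvec']).ravel(),R[2])
s=r.sense();print(s['time_s'],s['tcp_pos'],s['ee_rot'],s['wrist_force'])
E
```

```text
scene [0.2270328  0.42003007 0.66932587] [ 0.39045044 -0.64789198 -0.65405232]
top [ 0.3869464  -0.16254924  0.9337245 ] [ 0.17074563  0.03571357 -0.9846677 ]
0.1 [ 0.1616359  -0.60323138  0.2465585 ] [[-9.65970232e-01 -2.58652495e-01 -6.29966413e-04]
 [-2.58653233e-01  9.65968411e-01  1.87995110e-03]
 [ 1.22273614e-04  1.97891965e-03 -9.99998034e-01]] [ 0.5172353  -0.02388969  0.83002465]
```

View pics/scene0.png

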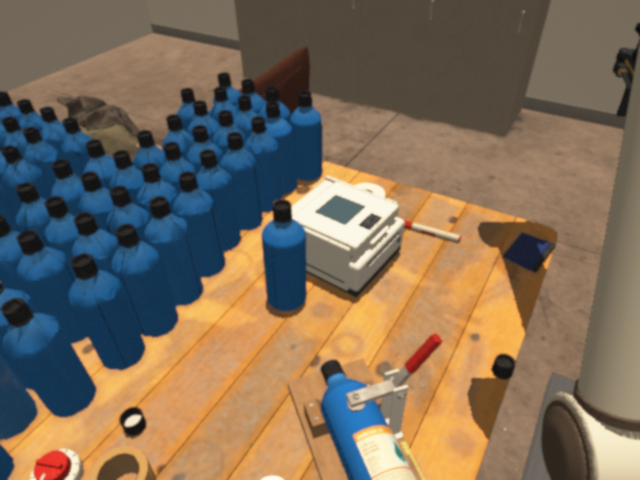

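View pics/top0.png

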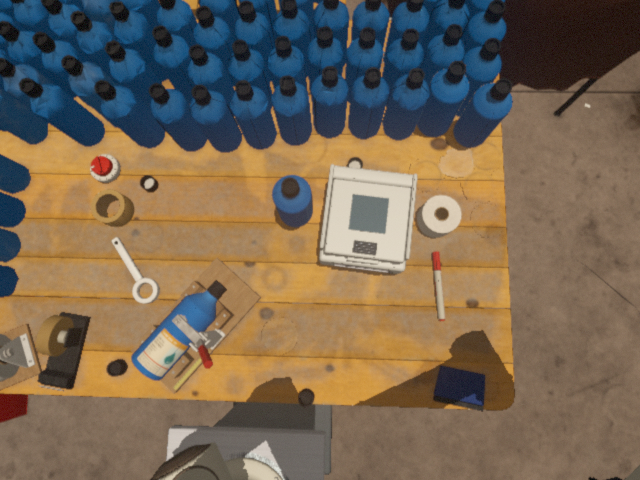

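The top view shows the printer's cover at about (330–412, 172–268), the pad near (365,247), the bottle at (292,190), the roll at (440,215), the marker at (438,285) and the cap at (355,163). I'll zoom in for exact points.

```bash
python3 - <<'E'
from h import *
c=np.load('pics/top0.png.npz'); im=c['img'][150:290,270:470,::-1]
cv2.imwrite('pics/z0.png',cv2.resize(im,None,fx=4,fy=4,interpolation=cv2.INTER_CUBIC))
p=ray(c,(365,247),.121); print(p)
for n,uv,z in(('bottlecap',(292,186),.213),('roll',(441,214),.056),('padL',(355,241),.121),('padR',(379,243),.121),('m1',(436,254),.015),('m2',(441,318),.015),('cap',(355,163),.026)): print(n,ray(c,uv,z))
E
```

```text
[ 0.51116298 -0.22779324  0.121     ]
bottlecap [ 0.60003001 -0.09530014  0.213     ]
roll [ 0.59231217 -0.38692022  0.056     ]
padL [ 0.5221673  -0.20900536  0.121     ]
padR [ 0.5192874  -0.25388732  0.121     ]
m1 [ 0.51560712 -0.38498215  0.015     ]
m2 [ 0.38358591 -0.3922964   0.015     ]
cap [ 0.70910633 -0.21273485  0.026     ]
```

View pics/z0.png

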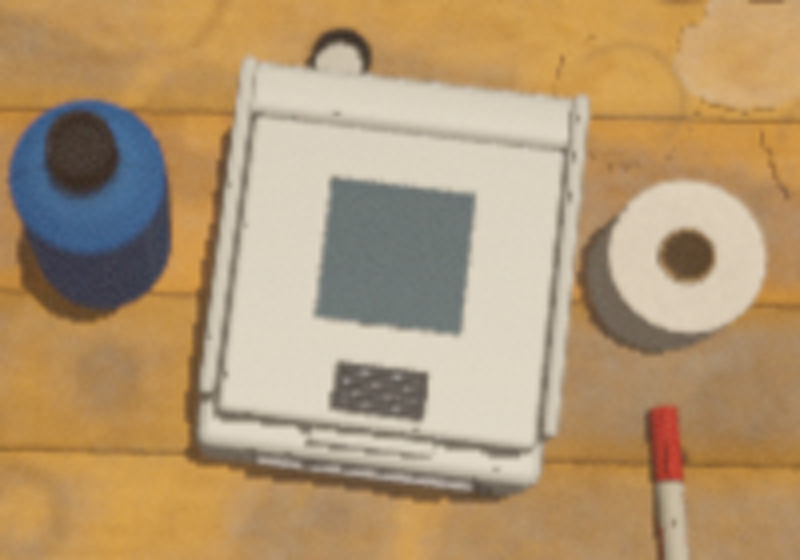

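```bash
cat >> h.py <<'E'
def tilt(c,pts,z): return [ray(c,(270+u/4,150+v/4),z) for u,v in pts]
E
python3 - <<'E'
from h import *
c=np.load('pics/top0.png.npz')
bl,br,fr,fl=tilt(c,[(255,113),(567,148),(537,447),(220,410)],.118)
for n,a,b in(('back',bl,br),('front',fl,fr),('L',bl,fl),('R',br,fr)): d=(a-b)[:2]; print(n,np.linalg.norm(d),np.degrees(np.arctan2(d[1],d[0])))
q=tilt(c,[(337,361),(428,372),(424,418),(331,407)],.121); pad=np.mean(q,0); print('pad',pad, (bl+br+fl+fr)/4)
for a in q: print(a)
a=np.radians(-0.)
s=r.sense(); print(np.degrees(np.arctan2(s['ee_rot'][1][1],s['ee_rot'][0][1])))
E
```

```text
back 0.15055180635878165 84.24269024862393
front 0.14864437850598372 84.50384128273956
L 0.1460365746725014 -5.419430331395153
R 0.14536030114540202 -6.170311681024238
pad [ 0.51048032 -0.22777023  0.121     ] [ 0.56495062 -0.23445588  0.118     ]
[ 0.52356679 -0.20758571  0.121     ]
[ 0.51921049 -0.25015633  0.121     ]
[ 0.49744343 -0.24832865  0.121     ]
[ 0.50170058 -0.20501022  0.121     ]
104.99015101767829
```

move_arm:
  series:
    - {"grip":0,"xyz":[-434,272,30],"angular":[0,0,0.361]}
    - {"grip":0,"xyz":[-434,272,30],"angular":[0,0,0.361]}
    - {"grip":0,"xyz":[-434,272,30],"angular":[0,0,0.361]}
    - {"grip":0,"xyz":[-434,272,30],"angular":[0,0,0.361]}
    - {"grip":0,"xyz":[-434,272,30],"angular":[0,0,0.361]}
    - {"grip":0,"xyz":[-434,272,30],"angular":[0,0,0.361]}
    - {"grip":0,"xyz":[-434,272,30],"angular":[0,0,0.361]}
    - {"grip":0,"xyz":[-434,272,30],"angular":[0,0,0.361]}
    - {"grip":0,"xyz":[-434,272,30],"angular":[0,0,0.361]}
    - {"grip":0,"xyz":[-434,272,30],"angular":[0,0,0.361]}

```text
time_s: 1.1
tcp_pos: [0.4986, -0.2406, 0.2184]
ee_rot: [[-0.995, 0.099, -0.0], [0.099, 0.995, 0.0], [0.0, 0.0, -1.0]]
wrist_force: [1.5, -0.9, 0.2]
gripper_width: 0.176
gripper_force: 0.0
```

move_arm:
  series:
    - {"grip":0,"xyz":[0,0,0],"angular":[0,0,0]}
    - {"grip":0,"xyz":[0,0,0],"angular":[0,0,0]}

```text
time_s: 1.3
tcp_pos: [0.4981, -0.2413, 0.2179]
ee_rot: [[-0.995, 0.097, -0.002], [0.097, 0.995, 0.0], [0.002, 0.0, -1.0]]
wrist_force: [-0.3, -0.4, 0.2]
gripper_width: 0.032
gripper_force: 0.0
```

move_arm:
  series:
    - {"grip":0,"xyz":[-11,15,25],"angular":[0,0,0]}
    - {"grip":0,"xyz":[-11,15,45],"angular":[0,0,0]}
    - {"grip":0,"xyz":[-11,15,58],"angular":[0,0,0]}
    - {"grip":0,"xyz":[-11,15,62],"angular":[0,0,0]}
    - {"grip":0,"xyz":[-11,15,62],"angular":[0,0,0]}
    - {"grip":0,"xyz":[-11,15,62],"angular":[0,0,0]}

```text
time_s: 1.9
tcp_pos: [0.5102, -0.2294, 0.1575]
ee_rot: [[-0.995, 0.1, 0.001], [0.1, 0.995, -0.0], [-0.001, -0.0, -1.0]]
wrist_force: [0.3, 0.7, 1.0]
gripper_width: 0.006
gripper_force: 0.0
```

```bash
python3 - <<'E'
from h import *
c=cap('scene','s1.png'); s=r.sense(); print(s['tcp_pos'],s['wrist_force'])
R=np.array(s['ee_rot']); p=np.array(s['tcp_pos'])
cv2.imwrite('pics/s1z.png',cv2.resize(c['img'][140:320,250:490,::-1],None,fx=3,fy=3))
print(proj(c,[p+R[:,2]*.025,[.5105,-.2278,.121]]))
E
```

```text
[ 0.51037726 -0.22929529  0.15768326] [ 0.26742511 -0.00212569  0.41698737]
[[370.90052864 214.06950003]
 [370.1803555  219.65723028]]
```

View pics/s1z.png

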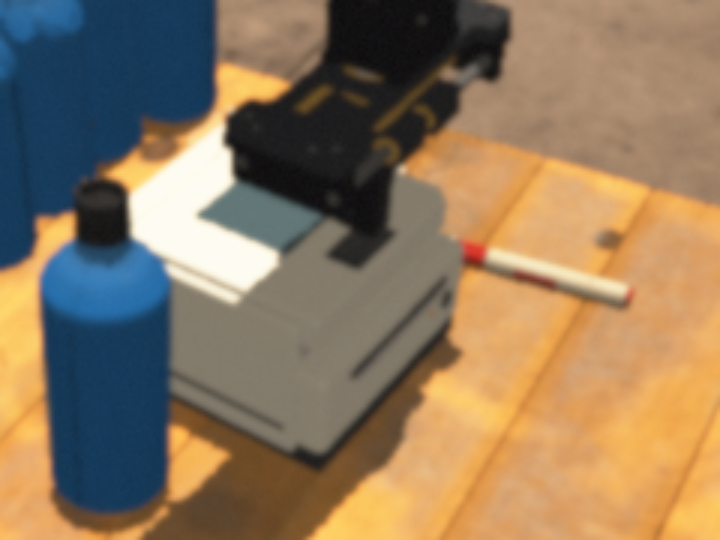

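The fingertip stands about 12 mm over the pad, at crop position (370,235), with the bottle clear. I'll press step by step.

move_arm:
  series:
    - {"grip":0,"xyz":[0,0,5],"angular":[0,0,0]}
    - {"grip":0,"xyz":[0,0,9],"angular":[0,0,0]}
    - {"grip":0,"xyz":[0,0,12],"angular":[0,0,0]}
    - {"grip":0,"xyz":[0,0,14],"angular":[0,0,0]}
    - {"grip":0,"xyz":[0,0,15],"angular":[0,0,0]}
    - {"grip":0,"xyz":[0,0,15],"angular":[0,0,0]}

```text
time_s: 2.55
tcp_pos: [0.5095, -0.2286, 0.1416]
ee_rot: [[-0.995, 0.099, -0.002], [0.099, 0.995, 0.0], [0.002, 0.0, -1.0]]
wrist_force: [-2.7, 0.3, 3.1]
gripper_width: 0.003
gripper_force: 1.9
```

move_arm:
  series:
    - {"grip":0,"xyz":[0,0,1],"angular":[0,0,0]}
    - {"grip":0,"xyz":[0,0,2],"angular":[0,0,0]}
    - {"grip":0,"xyz":[0,0,2],"angular":[0,0,0]}

```text
time_s: 2.85
tcp_pos: [0.5099, -0.2287, 0.1398]
ee_rot: [[-0.995, 0.099, -0.001], [0.099, 0.995, -0.0], [0.001, -0.0, -1.0]]
wrist_force: [-2.9, 0.6, 4.2]
gripper_width: 0.005
gripper_force: 2.3
```

move_arm:
  series:
    - {"grip":0,"xyz":[0,0,1],"angular":[0,0,0]}
    - {"grip":0,"xyz":[0,0,2],"angular":[0,0,0]}
    - {"grip":0,"xyz":[0,0,2],"angular":[0,0,0]}

```text
time_s: 3.15
tcp_pos: [0.5099, -0.2287, 0.1395]
ee_rot: [[-0.995, 0.098, -0.0], [0.098, 0.995, -0.001], [0.0, -0.001, -1.0]]
wrist_force: [-6.7, 2.1, 13.0]
gripper_width: 0.009
gripper_force: 6.6
```

move_arm:
  series:
    - {"grip":0,"xyz":[10,0,-48],"angular":[0,0,0]}
    - {"grip":0,"xyz":[30,0,-93],"angular":[0,0,0]}
    - {"grip":0,"xyz":[60,0,-130],"angular":[0,0,0]}
    - {"grip":0,"xyz":[95,0,-160],"angular":[0,0,0]}
    - {"grip":0,"xyz":[120,0,-160],"angular":[0,0,0]}
    - {"grip":0,"xyz":[120,0,-160],"angular":[0,0,0]}
    - {"grip":0,"xyz":[120,0,-160],"angular":[0,0,0]}
    - {"grip":0,"xyz":[120,0,-160],"angular":[0,0,0]}
    - {"grip":0,"xyz":[120,0,-160],"angular":[0,0,0]}
    - {"grip":0,"xyz":[120,0,-160],"angular":[0,0,0]}

```text
time_s: 4.15
tcp_pos: [0.3914, -0.2168, 0.2969]
ee_rot: [[-0.995, 0.099, -0.001], [0.099, 0.995, 0.0], [0.001, 0.0, -1.0]]
wrist_force: [1.0, 0.7, -0.4]
gripper_width: 0.001
gripper_force: 0.0
```

```bash
python3 - <<'E'
from h import *
c=cap('scene','s2.png'); s=r.sense(); print(s['tcp_pos'],s['wrist_force'],s['joints'],s['time_s'])
H=np.array([.6418,-.2409,.098]); ex=np.array([.995,-.0993,0]); ey=np.array([.0993,.995,0])
im=np.ascontiguousarray(c['img'][:,:,::-1])
for q in(.6,):
    L=H-ex*.157*np.cos(q-.02)+np.array([0,0,.157*np.sin(q-.02)])
    P=proj(c,[L-ey*.03,L+ey*.03,H-ey*.075,H+ey*.075]); print(L,P)
    for p in P: cv2.circle(im,tuple(int(v) for v in p),2,(0,0,255),-1)
cv2.imwrite('pics/s2z.png',cv2.resize(im[120:320,230:490],None,fx=3,fy=3))
E
```

```text
[ 0.39124328 -0.21680489  0.29700289] [-0.87191644  0.22881     0.11915826] [-8.06135022e+00  2.29564668e+00 -1.80395381e+01 -6.15710891e-04
 -6.97377114e+01 -8.76170068e+01] 4.2
[ 0.51113199 -0.22785946  0.18403976] [[380.52646185 182.60533564]
 [362.33799497 199.01313838]
 [333.71084643 187.56341371]
 [287.98760928 225.1217369 ]]
```

View pics/s2z.png

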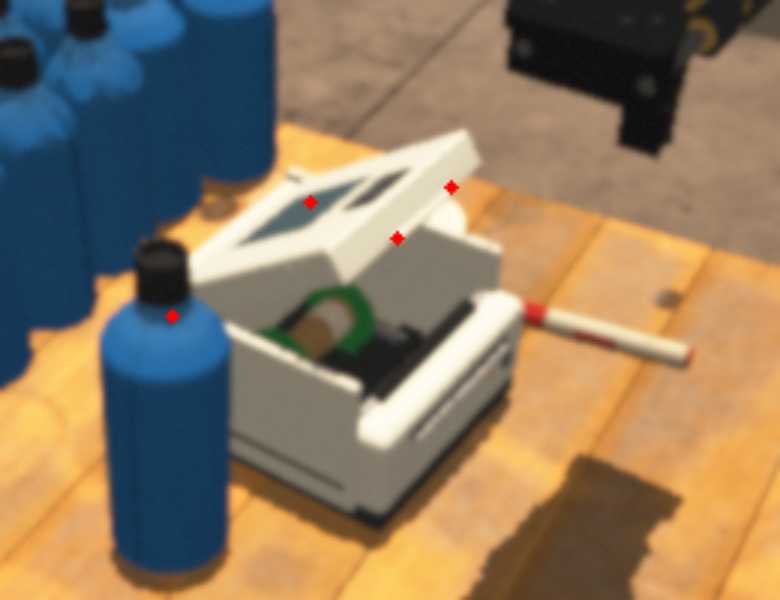

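The cover stands ajar with the lip where predicted, from (395,238) to (451,187) in the crop. I'll tilt the tool 45° forward in front of it, which also covers the dwell time.

move_arm:
  series:
    - {"grip":0,"xyz":[0,-5,20],"angular":[0,-0.14,0]}
    - {"grip":0,"xyz":[-5,-10,40],"angular":[0,-0.28,0]}
    - {"grip":0,"xyz":[-15,-10,60],"angular":[0,-0.42,0]}
    - {"grip":0,"xyz":[-25,-10,80],"angular":[0,-0.56,0]}
    - {"grip":0,"xyz":[-35,-10,100],"angular":[0,-0.7,0]}
    - {"grip":0,"xyz":[-45,-10,115],"angular":[0,-0.785,0]}
    - {"grip":0,"xyz":[-52,-10,121],"angular":[0,-0.785,0]}
    - {"grip":0,"xyz":[-52,-10,121],"angular":[0,-0.785,0]}
    - {"grip":0,"xyz":[-52,-10,121],"angular":[0,-0.785,0]}
    - {"grip":0,"xyz":[-52,-10,121],"angular":[0,-0.785,0]}

```text
time_s: 5.2
tcp_pos: [0.4412, -0.2327, 0.1765]
ee_rot: [[-0.705, 0.1, 0.702], [0.07, 0.995, -0.07], [-0.706, -0.0, -0.709]]
wrist_force: [0.5, 0.0, -1.0]
gripper_width: 0.003
gripper_force: 0.0
```

```bash
cat >> h.py <<'E'
H=np.array([.6418,-.2409,.098]); ex=np.array([.995,-.0993,0]); ey=np.array([.0993,.995,0])
def st():
    s=r.sense(); p=np.array(s['tcp_pos'])-H; R=np.array(s['ee_rot'])
    print('t',s['time_s'],'fwd,lat,z',np.round([p@ex,p@ey,s['tcp_pos'][2]],4),'zaxis',np.round([R[:,2]@ex,R[:,2]@ey,R[2,2]],3),np.round(s['joints'],1),np.round(s['wrist_force'],1))
E
python3 -c "from h import *; st()"
```

```text
t 5.2 fwd,lat,z [-0.2004 -0.0117  0.1765] zaxis [ 0.706 -0.    -0.709] [-22.6   4.  -32.3 -50.  -15.5 -28.9] [ 0.5  0.  -1. ]
```

move_arm:
  series:
    - {"grip":0,"xyz":[-10,0,10],"angular":[0,0,0]}
    - {"grip":0,"xyz":[-20,0,20],"angular":[0,0,0]}
    - {"grip":0,"xyz":[-30,0,30],"angular":[0,0,0]}
    - {"grip":0,"xyz":[-30,0,30],"angular":[0,0,0]}
    - {"grip":0,"xyz":[-30,0,30],"angular":[0,0,0]}

```text
time_s: 5.7
tcp_pos: [0.4833, -0.2353, 0.1767]
ee_rot: [[-0.705, 0.097, 0.703], [0.069, 0.995, -0.069], [-0.706, -0.0, -0.708]]
wrist_force: [0.1, -0.0, -0.6]
gripper_width: 0.005
gripper_force: 0.0
```

```bash
python3 - <<'E'
from h import *
st(); c=cap('scene','s3.png')
cv2.imwrite('pics/s3z.png',cv2.resize(c['img'][120:320,230:490,::-1],None,fx=3,fy=3))
s=r.sense(); p=np.array(s['tcp_pos'])-H; f0,z0=p@ex*1e3,s['tcp_pos'][2]*1e3
for q in np.arange(.6,1.66,.07):
    f=-157*np.cos(q-.02)-15.9; z=98+157*np.sin(q-.02)+2.5; a,b=f-f0,z-z0
    print(round(q,2),np.round([f,z]),'tool x,z',np.round([-.707*(a+b),.707*(a-b)]))
E
```

```text
t 5.7 fwd,lat,z [-0.1583 -0.0102  0.1767] zaxis [ 0.706  0.001 -0.708] [-19.2   7.3 -29.4 -46.6 -13.3 -34.4] [ 0.1 -0.  -0.6]
0.6 [-147.  187.] tool x,z [-15.   1.]
0.67 [-141.  196.] tool x,z [-26.  -1.]
0.74 [-134.  204.] tool x,z [-37.  -2.]
0.81 [-126.  212.] tool x,z [-48.  -2.]
0.88 [-118.  219.] tool x,z [-59.  -2.]
0.95 [-110.  226.] tool x,z [-70.  -1.]
1.02 [-101.  233.] tool x,z [-80.   1.]
1.09 [-91. 238.] tool x,z [-91.   4.]
1.16 [-81. 243.] tool x,z [-102.    7.]
1.23 [-71. 247.] tool x,z [-112.   12.]
1.3 [-61. 251.] tool x,z [-122.   17.]
1.37 [-50. 254.] tool x,z [-131.   22.]
1.44 [-39. 256.] tool x,z [-140.   28.]
1.51 [-29. 257.] tool x,z [-149.   35.]
1.58 [-18. 257.] tool x,z [-157.   42.]
1.65 [ -7. 257.] tool x,z [-164.   50.]
```

View pics/s3z.png

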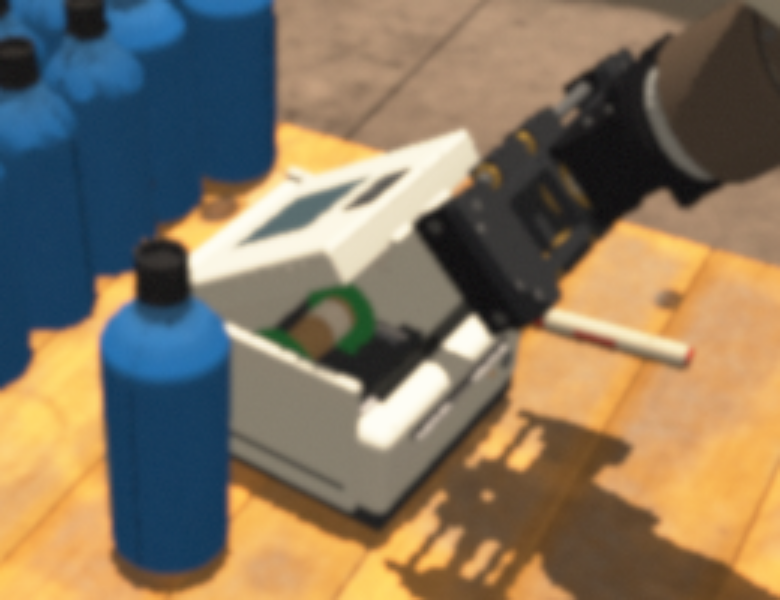

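The hand stands in front of the ajar cover, its finger under the lip near (410,240), hidden by the hand. I'll lift along the arc.

move_arm:
  series:
    - {"grip":0,"xyz":[-8,0,0],"angular":[0,0,0]}
    - {"grip":0,"xyz":[-14,0,0],"angular":[0,0,0]}
    - {"grip":0,"xyz":[-20,0,0],"angular":[0,0,0]}
    - {"grip":0,"xyz":[-26,0,-1],"angular":[0,0,0]}
    - {"grip":0,"xyz":[-32,0,-1],"angular":[0,0,0]}
    - {"grip":0,"xyz":[-37,0,-2],"angular":[0,0,0]}
    - {"grip":0,"xyz":[-43,0,-2],"angular":[0,0,0]}
    - {"grip":0,"xyz":[-48,0,-2],"angular":[0,0,0]}

```text
time_s: 6.55
tcp_pos: [0.515, -0.2392, 0.2121]
ee_rot: [[-0.705, 0.099, 0.703], [0.07, 0.995, -0.07], [-0.706, 0.0, -0.708]]
wrist_force: [-0.3, -0.4, 0.3]
gripper_width: 0.006
gripper_force: 0.2
```

```bash
python3 - <<'E'
from h import *
st(); c=cap('scene','s4.png')
cv2.imwrite('pics/s4z.png',cv2.resize(c['img'][120:320,230:490,::-1],None,fx=3,fy=3))
E
```

```text
t 6.55 fwd,lat,z [-0.1263 -0.0109  0.2121] zaxis [ 0.706  0.    -0.708] [-13.7   6.5 -29.1 -30.2 -11.3 -54.6] [-0.3 -0.4  0.3]
```

View pics/s4z.png

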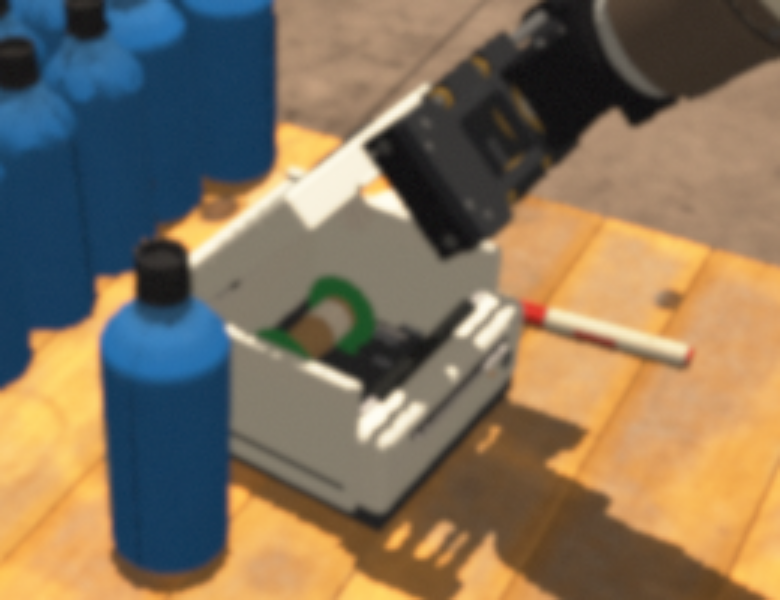

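```bash
python3 - <<'E'
from h import *
s=r.sense(); p=np.array(s['tcp_pos'])-H; f0,z0=p@ex*1e3,s['tcp_pos'][2]*1e3
for q in np.arange(.81,1.66,.04):
    da=np.clip((q-.81)/.35,0,1)*.44; a=np.pi/4+da
    d=np.array([np.cos(a),-np.sin(a)]); n=np.array([np.sin(a),np.cos(a)])
    t=np.array([-157*np.cos(q-.02),98+157*np.sin(q-.02)])-13*d-9.5*n
    u,v=t-[f0,z0]
    print(round(q,2),np.round(t),'x,z',np.round([-.707*(u+v),.707*(u-v)]),round(da,2))
E
```

```text
0.81 [-126.  212.] x,z [ 1. -0.] 0.0
0.85 [-122.  217.] x,z [-6. -0.] 0.05
0.89 [-117.  222.] x,z [-13.  -0.] 0.1
0.93 [-112.  227.] x,z [-20.  -0.] 0.15
0.97 [-106.  231.] x,z [-27.   0.] 0.2
1.01 [-101.  236.] x,z [-34.   1.] 0.25
1.05 [-95. 240.] x,z [-40.   2.] 0.3
1.09 [-89. 244.] x,z [-47.   4.] 0.35
1.13 [-83. 247.] x,z [-54.   5.] 0.4
1.17 [-77. 250.] x,z [-61.   7.] 0.44
1.21 [-72. 253.] x,z [-66.  10.] 0.44
1.25 [-66. 255.] x,z [-72.  12.] 0.44
1.29 [-60. 257.] x,z [-78.  15.] 0.44
1.33 [-54. 259.] x,z [-83.  18.] 0.44
1.37 [-48. 260.] x,z [-89.  22.] 0.44
1.41 [-42. 261.] x,z [-94.  25.] 0.44
1.45 [-35. 262.] x,z [-99.  29.] 0.44
1.49 [-29. 263.] x,z [-104.   33.] 0.44
1.53 [-23. 264.] x,z [-109.   37.] 0.44
1.57 [-17. 264.] x,z [-113.   41.] 0.44
1.61 [-10. 264.] x,z [-118.   45.] 0.44
1.65 [ -4. 264.] x,z [-122.   50.] 0.44
```

The cover follows the finger up. I'll continue the arc while steepening the tool.

move_arm:
  series:
    - {"grip":0,"xyz":[-6,0,0],"angular":[0,0.05,0]}
    - {"grip":0,"xyz":[-13,0,0],"angular":[0,0.1,0]}
    - {"grip":0,"xyz":[-20,0,0],"angular":[0,0.15,0]}
    - {"grip":0,"xyz":[-27,0,0],"angular":[0,0.2,0]}
    - {"grip":0,"xyz":[-34,0,1],"angular":[0,0.25,0]}
    - {"grip":0,"xyz":[-40,0,2],"angular":[0,0.3,0]}
    - {"grip":0,"xyz":[-47,0,4],"angular":[0,0.35,0]}
    - {"grip":0,"xyz":[-54,0,5],"angular":[0,0.4,0]}
    - {"grip":0,"xyz":[-61,0,7],"angular":[0,0.44,0]}
    - {"grip":0,"xyz":[-66,0,10],"angular":[0,0.44,0]}

```text
time_s: 7.6
tcp_pos: [0.5702, -0.2449, 0.2522]
ee_rot: [[-0.936, 0.099, 0.337], [0.093, 0.995, -0.034], [-0.339, -0.0, -0.941]]
wrist_force: [-0.7, -0.1, 0.5]
gripper_width: 0.004
gripper_force: 0.1
```

```bash
python3 - <<'E'
from h import *
st(); c=cap('scene','s5.png')
cv2.imwrite('pics/s5z.png',cv2.resize(c['img'][100:300,230:490,::-1],None,fx=3,fy=3))
s=r.sense(); R=np.array(s['ee_rot']); p=np.array(s['tcp_pos'])-H; f0,z0=p@ex*1e3,s['tcp_pos'][2]*1e3
a=np.arctan2(-R[2,2],R[:,2]@ex); d=np.array([np.cos(a),-np.sin(a)]); n=np.array([np.sin(a),np.cos(a)])
for q in np.arange(1.21,1.66,.04):
    t=np.array([-157*np.cos(q-.02),98+157*np.sin(q-.02)])-13*d-9.5*n-[f0,z0]
    print(round(q,2),'x,z',np.round([-t@n,t@d]))
E
```

```text
t 7.6 fwd,lat,z [-0.0708 -0.0111  0.2522] zaxis [ 0.339 -0.    -0.941] [ -8.8  13.4 -13.3  -1.5 -43.5 -85.9] [-0.7 -0.1  0.5]
1.21 x,z [ 1. -1.]
1.25 x,z [-5. -1.]
1.29 x,z [-12.  -1.]
1.33 x,z [-18.  -1.]
1.37 x,z [-24.  -0.]
1.41 x,z [-30.   1.]
1.45 x,z [-37.   2.]
1.49 x,z [-43.   3.]
1.53 x,z [-49.   5.]
1.57 x,z [-55.   7.]
1.61 x,z [-61.   9.]
1.65 x,z [-66.  11.]
```

View pics/s5z.png

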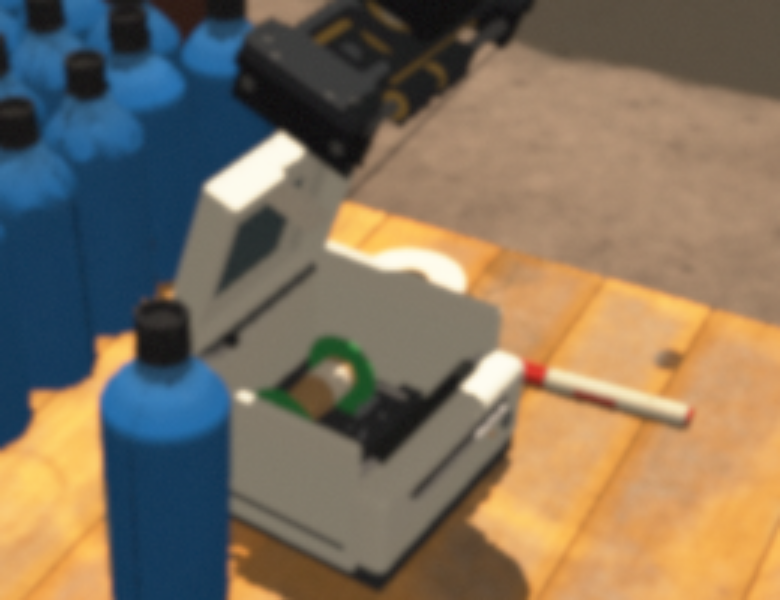

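The cover is near 1.25 rad, its front wall at about (255,175). I'll push on past 1.5 rad and let it fall open.

move_arm:
  series:
    - {"grip":0,"xyz":[-6,0,-1],"angular":[0,0,0]}
    - {"grip":0,"xyz":[-12,0,-1],"angular":[0,0,0]}
    - {"grip":0,"xyz":[-18,0,-1],"angular":[0,0,0]}
    - {"grip":0,"xyz":[-24,0,0],"angular":[0,0,0]}
    - {"grip":0,"xyz":[-30,0,1],"angular":[0,0,0]}
    - {"grip":0,"xyz":[-37,0,2],"angular":[0,0,0]}
    - {"grip":0,"xyz":[-43,0,3],"angular":[0,0,0]}
    - {"grip":0,"xyz":[-49,0,5],"angular":[0,0,0]}
    - {"grip":0,"xyz":[-55,0,7],"angular":[0,0,0]}
    - {"grip":0,"xyz":[-57,0,7],"angular":[0,0,0]}

```text
time_s: 8.65
tcp_pos: [0.626, -0.2502, 0.2639]
ee_rot: [[-0.937, 0.099, 0.336], [0.093, 0.995, -0.033], [-0.338, 0.0, -0.941]]
wrist_force: [0.4, -0.6, -0.2]
gripper_width: 0.004
gripper_force: 0.0
```

move_arm:
  series:
    - {"grip":0,"xyz":[0,0,0],"angular":[0,0,0]}
    - {"grip":0,"xyz":[0,0,0],"angular":[0,0,0]}
    - {"grip":0,"xyz":[0,0,0],"angular":[0,0,0]}
    - {"grip":0,"xyz":[20,0,-15],"angular":[0,0,0]}
    - {"grip":0,"xyz":[50,0,-35],"angular":[0,0,0]}
    - {"grip":0,"xyz":[90,0,-50],"angular":[0,0,0]}
    - {"grip":0,"xyz":[130,0,-70],"angular":[0,0,0]}
    - {"grip":0,"xyz":[170,0,-70],"angular":[0,0,0]}
    - {"grip":0,"xyz":[170,0,-70],"angular":[0,0,0]}
    - {"grip":0,"xyz":[170,0,-70],"angular":[0,0,0]}

```text
time_s: 9.65
tcp_pos: [0.4419, -0.2321, 0.2733]
ee_rot: [[-0.936, 0.099, 0.338], [0.093, 0.995, -0.034], [-0.34, -0.0, -0.941]]
wrist_force: [0.5, 0.2, 1.1]
gripper_width: 0.002
gripper_force: 0.0
```

```bash
python3 - <<'E'
from h import *
st(); c=cap('scene','s6.png')
cv2.imwrite('pics/s6z.png',cv2.resize(c['img'][100:300,230:490,::-1],None,fx=3,fy=3))
E
```

```text
t 9.65 fwd,lat,z [-0.1998 -0.0111  0.2733] zaxis [ 0.34  -0.    -0.941] [ -9.9   0.2 -25.4  -2.  -44.6 -84.6] [0.5 0.2 1.1]
```

View pics/s6z.png

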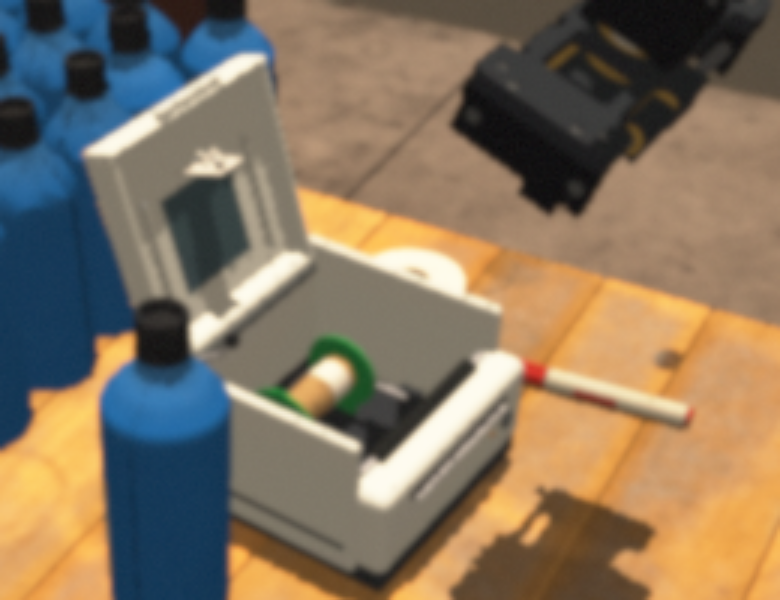

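The cover rests wide open, with its top edge from (85,155) to (265,60). The hand is clear, and the bottle and marker look unmoved. I'll let it settle for half a second and hand in.

move_arm:
  series:
    - {"grip":0,"xyz":[0,0,0],"angular":[0,0,0]}
    - {"grip":0,"xyz":[0,0,0],"angular":[0,0,0]}
    - {"grip":0,"xyz":[0,0,0],"angular":[0,0,0]}
    - {"grip":0,"xyz":[0,0,0],"angular":[0,0,0]}
    - {"grip":0,"xyz":[0,0,0],"angular":[0,0,0]}

```text
time_s: 10.2
tcp_pos: [0.4428, -0.232, 0.2725]
ee_rot: [[-0.937, 0.099, 0.336], [0.093, 0.995, -0.033], [-0.338, 0.0, -0.941]]
wrist_force: [-0.1, 0.8, -1.5]
gripper_width: 0.003
gripper_force: 0.0
```

```bash
python3 -c "from station import r; print(r.finish_job())"
```

```text
the job is handed in; nothing more can be done
None
```

I pressed the pad once, let the cover stand ajar untouched for over a second, then pushed it up and back until it rested wide open; I handed the job in at 10.2 s, and no verdict came back.

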